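# Load the bench mixer and set its speed lever

### The job

On the bench mixer, first bring the speed lever back to its stop position and let go; then take the tapered mixing cup from the slanted drying stand, set it upright and fully nested in the mixer's taper seat without dropping it, and swing the hold-down arm fully closed over it. Only then set the speed lever in line with the small brass pointer on its scale, and let go of everything. Do not shift the pointer, and leave the other things on the bench where they are.

Things in the scene. Friction and masses are not known exactly. Their poses are not given: they have to be found in the camera images.
- cup_center (a point): Grey mixing cup, loose, about 90 g, 70 mm tall, open, wall 3 mm: lower 40 mm taper from 58 to 40 mm diameter at the foot, upper 28 mm a straight collar 60 mm in diameter. Point on its axis half-way up (35 mm); z along the axis to the mouth. Starts in the stand, leaning 30 degrees from vertical; the socket covers only its lowest 28 mm. Comes out along its own axis.
- stand: Fixed steel drying stand with one slanted white socket; base 130 x 100 mm, origin at table level near the base's middle. Its -x axis is the horizontal direction towards which the socket and the cup's mouth lean (30 degrees from vertical), roughly towards the robot.
- mixer: Fixed bench mixer, white above and blue below, 230 (x) x 360 mm (y), deck 70 mm above the table. Origin at table level under its middle; -x is its front, roughly towards the robot; the taper seat is on the +y half, the lever on the -y half.
- seat (a point): Where the cup's centre point lies when the cup is fully nested: on the axis of the mixer's aluminium taper seat, 43 mm above the deck (113 mm above the table). The seat is a ring with the cup's taper, 36 mm tall, its rim 7 mm below this point. Axes as the mixer's. The cup centres itself when lowered; its rim then stands 78 mm above the deck.
- lever (a joint): Speed lever angle, rad. 0 = stop position, against its end stop; grows clockwise seen from above, up to 2.09. At 0 the lever points 60 degrees to the -y side of the mixer's -x axis. The hinge is vertical; the lever stays where it is left (about 2 N at the knob).
- lever_knob (a point): Grip point of the speed lever's upright black knob: on the axis of a cylinder 20 mm in diameter, from 24 mm below to 18 mm above this point, standing on a flat steel bar; the point is 39 mm above the deck. x points outward along the lever, z up; the hinge axis is 75 mm behind, along -x.
- pointer (a joint): Angle of the brass set pointer, rad: same hinge axis, zero and direction as the lever. The lever is in line with the pointer when both read the same.
- pointer_tip (a point): Inner tip of the brass set pointer on the rim of the lever's scale, 100 mm from the lever's hinge axis, 4 mm above the deck; the pointer is 22 mm long, 13 mm wide and 8 mm high. x points outward from the hinge. Stiff, but a push can shift it.
- holddown (a joint): Hold-down arm angle, rad. Grows counter-clockwise seen from above as it closes; 2.09 = fully closed, against its end stop, the arm's round rubber pad centred over the seat. Starts parked open and stays where it is left (about 1 N at the knob). Hinge: a vertical post on the mixer's far side (+x), 85 mm from the seat's axis.
- holddown_knob (a point): Grip point of the hold-down arm's upright black knob: on the axis of a cylinder 20 mm in diameter, from 25 mm below to 17 mm above this point, standing on a flat steel bar; 191 mm above the table. x points outward along the arm, z up; the hinge axis is 85 mm behind, along -x. The arm's pad passes 8 mm above the rim of a nested cup.
- syringe_a: Bystander, not to be disturbed: black syringe, 140 mm long. Origin at the centre of its underside.
- syringe_b: Bystander, not to be disturbed: second black syringe, 140 mm long. Origin at the centre of its underside.
- pliers: Bystander, not to be disturbed: steel orthodontic pliers, 130 mm long. Origin at the centre of its underside.
- curing_light: Bystander, not to be disturbed: grey hand-held curing light, 245 mm long, 30 mm high. Origin at the centre of its underside.
- wedge_box: Bystander, not to be disturbed: small white box with red wedges on top, 65 x 45 x 21 mm. Origin at the centre of its underside.
- canister: Bystander, not to be disturbed: closed steel canister, 72 mm across, 85 mm high, standing upright. Origin at the centre of its underside.
There are look-alikes about, which are no part of the job. What is shaped like the part that bears cup_center but pink or turquoise is not meant.

How it is judged:
By the outcome, as a careful person would: the job done as asked, in the order asked, and still so for the second after the job is handed in, with the robot touching nothing.
It also fails if it takes over 72 s, if anything falls off the work surface, if the arm or the gripper's body presses on something with over 40 N, if the wrist force passes 120 N, or if a joint passes its speed limit or range.

### The arm

A 7-joint arm with a two-finger parallel gripper is mounted at the origin on the work surface. World frame = base frame: x ahead of the robot, y to its left, z up, the work surface at z = 0. Lengths are in m, angles in rad, forces in N, time in s.
With the tool pointing down it reaches from about 0.35 to 0.775 m from the base axis. Payload 3.1 kg.
Tool frame: the origin (TCP) lies at the very end of the fingers, on their centre line; the grasp point (between the pads) lies 19 mm behind it (r.pinch_z is the distance from the TCP to the grasp point, in m); z points along the fingers, y is the direction in which the jaws open and shut (so a half turn about z gives the same grasp; the last joint's range is limited). The gripper opens to 85 mm and grips with 20 to 120 N. Pads are 22 mm wide; open, the fingers measure 114 mm over their backs; the gripper's body (76 mm by 85 mm) begins 54 mm behind the grasp point. The pads swing forward as they close: fully open they stand 13 mm farther back than shut.
Start: joints at [-0.042, 0.311, 0.014, 1.512, -0.004, 1.319, -0.027], TCP at [0.55, 0, 0.231] pointing down, gripper open.
Joint ranges: [-2.7, 2.7], [-0.3, 1.91], [-1.27, 1.3], [0.12, 2.57], [-1.44, 4.58], [0.2, 2.03], [-3.05, 3.05]. Speed limits (rad/s): [2.79, 2.79, 3.14, 3.14, 3.14, 3.14, 3.14].

### API

Orientations are given as a rotation vector (axis times angle).
In Python, from plant import r gives the robot as it stands. Calls block until the motion is done:
- r.reach(position, orientation): joint-space move of the TCP to a pose.
- r.servo_line(position, speed=0.15, rot=None): straight line of the TCP; rot=None keeps the orientation; speed is the mean speed in m/s.
- r.move_j(angles): joint-space move.
- r.grip(opening): finger opening in m; the grip force is fixed at half the most; returns when the fingers have stopped.
- r.dwell(seconds).
- r.solve_ik(position, orientation): joint angles nearest the present ones, or None.
- r.get_image(name): name is "scene" or "side" or "wrist"; returns the picture (480x640x3 uint8, red, green, blue); there is no depth.
- r.calibration(name): a dict with "fx", "fy", "cx", "cy" (pixels), "world_from_camera" (4x4, takes a point from camera to world coordinates); the wrist camera has in their place "tool_from_camera" (4x4, takes a point from camera to tool coordinates, whose origin is the TCP and whose axes are the flange's). Camera axes: x right, y up, looking along -z (the intrinsics and any distortion apply to the point x, -y, -z); pixel columns grow to the right and rows downward; lengths in m; the calibration is good to about 2 mm. The wrist camera is an equidistant fisheye: a pixel r from the principal point sees the ray r / f radians off the axis. A picture is of the moment at which its call begins: read the wrist's pose just before it. calibration takes no time and is no camera call.
A pose or a line that the arm cannot do raises r.PlanningError and nothing moves.
- r.job_done(): hands the job in, once; it reports no verdict.
Readings, each from a call of its own:
- r.read_time(): time.
- r.read_joints(): joint angles.
- r.read_dq(): joint speeds.
- r.read_joint_torque(): joint torques, N m.
- r.read_position(): TCP position.
- r.read_orientation(): TCP orientation.
- r.read_contact_force(): force on the tool from outside, world axes, zero at the start.
- r.read_torque(): the same for the moment, N m.
- r.read_opening(): finger opening in m.
Only numpy, scipy, OpenCV 4.12 (cv2) and the standard library are available. Lean on these libraries where they do the work, as an engineer would, in place of code of your own. Each camera call takes 0.05 s, during which the arm holds its last target. There are 200 camera calls.

## Working session

There is one attempt and no reset: what is moved stays moved. The work goes in short steps, each a Python script; the robot and the scene stay as the last script left them, time stands still between calls to the robot, and variables do not carry over. Pictures are saved under pics/ and viewed, about 8 in all and at most 12, crops included, and the job is handed in when it is done.

```bash
mkdir -p pics; ls
python3 - <<'E'
from plant import r
import cv2,numpy as np
np.set_printoptions(precision=4,suppress=True)
for n in("scene","side","wrist"):
    im=r.get_image(n); cv2.imwrite(f"pics/{n}0.png",im[...,::-1]); print(n,r.calibration(n))
print(r.read_time(),r.pinch_z,r.read_orientation(),r.read_position())
E
```

```text
pics
scene {'fx': 579.84236591621, 'fy': 579.84236591621, 'cx': 311.19799636657, 'cy': 244.14085623424296, 'world_from_camera': array([[ 0.5075, -0.7415,  0.4389,  1.1591],
       [ 0.8616,  0.4429, -0.2481, -0.3457],
       [-0.0104,  0.504 ,  0.8636,  1.3922],
       [ 0.    ,  0.    ,  0.    ,  1.    ]])}
side {'fx': 529.2872236204603, 'fy': 529.2872236204603, 'cx': 326.38336600413083, 'cy': 236.93082692494113, 'world_from_camera': array([[-0.9264,  0.2805, -0.2511,  0.2078],
       [-0.3764, -0.6831,  0.6258,  0.8654],
       [ 0.0041,  0.6743,  0.7385,  1.0994],
       [ 0.    ,  0.    ,  0.    ,  1.    ]])}
wrist {'fx': 371.64829954431775, 'fy': 371.64829954431775, 'cx': 318.19828433840013, 'cy': 236.28850245714662, 'tool_from_camera': array([[ 0.0001,  0.9658,  0.2591,  0.0652],
       [ 1.    , -0.0003,  0.0007,  0.0001],
       [ 0.0008,  0.2591, -0.9658, -0.1428],
       [ 0.    ,  0.    ,  0.    ,  1.    ]])}
0.15 0.0187 [-2.2205 -2.2206  0.0021] [0.5494 0.     0.2305]
```

View pics/scene0.png

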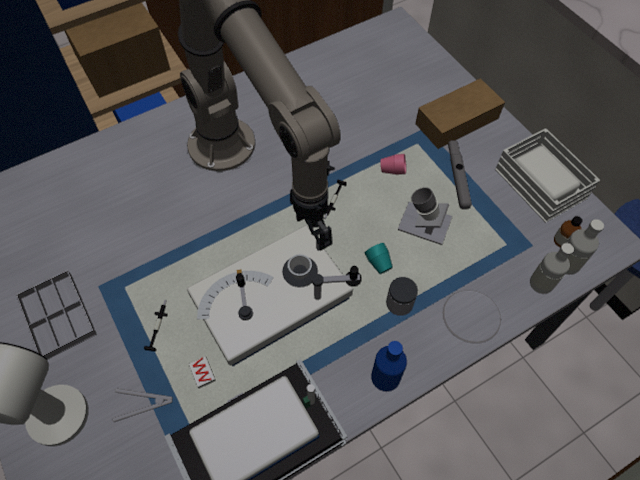

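View pics/side0.png

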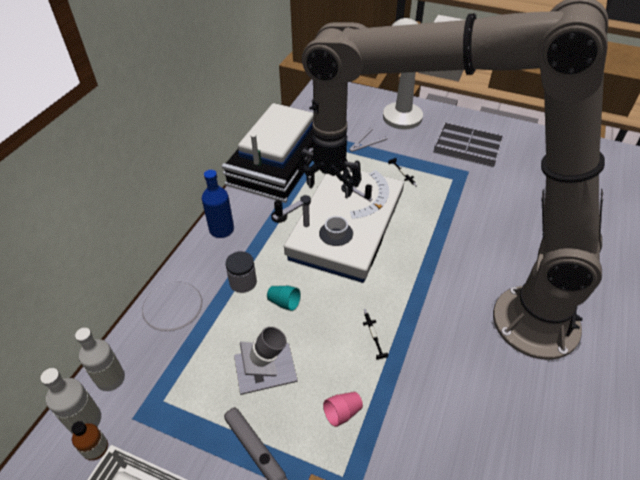

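View pics/wrist0.png

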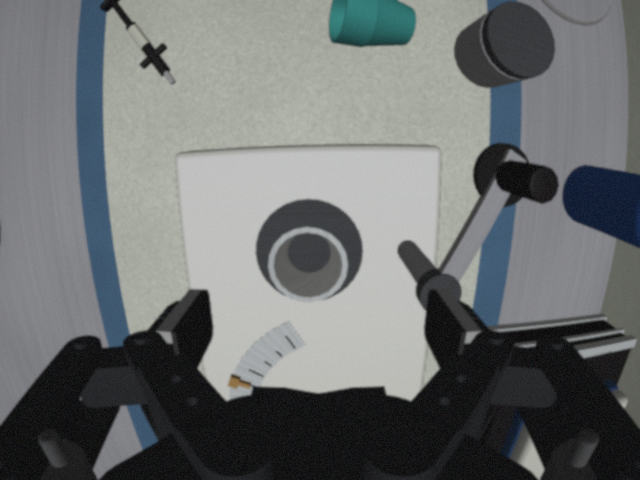

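Seen: grey seat ring at scene (300,265) and wrist (308,265); lever hinge at scene (246,313), its knob at (240,277), close to the brass pointer at (239,271). Hold-down post is at (318,285) and its knob at (354,272). The grey cup is in the stand at (424,200). Pink and turquoise cups are decoys.

```bash
cat > h.py <<'E'
from plant import r
import cv2,numpy as np
from scipy.spatial.transform import Rotation as R
np.set_printoptions(precision=4,suppress=True)
def pose():
    return np.array(r.read_position()),R.from_rotvec(r.read_orientation()).as_matrix()
def ray(n,px,P=None):
    c=r.calibration(n);u=(np.array(px,float)-[c['cx'],c['cy']])/[c['fx'],c['fy']]
    if n=='wrist':
        p,M=P or pose();t=np.linalg.norm(u);d=np.array([*(u/t*np.sin(t)),np.cos(t)])
        W=np.eye(4);W[:3,:3]=M;W[:3,3]=p;W=W@c['tool_from_camera']
    else: d=np.array([*u,1.]);W=c['world_from_camera']
    return W[:3,3],W[:3,:3]@(d*[1,-1,-1])
def onz(n,px,z,P=None):
    o,d=ray(n,px,P);return o+d*(z-o[2])/d[2]
def proj(n,X,P=None):
    c=r.calibration(n)
    if n=='wrist':
        p,M=P or pose();W=np.eye(4);W[:3,:3]=M;W[:3,3]=p;W=W@c['tool_from_camera']
    else: W=c['world_from_camera']
    d=(W[:3,:3].T@(np.array(X)-W[:3,3]))*[1,-1,-1]
    u=d[:2]/d[2]
    if n=='wrist': q=np.linalg.norm(d[:2]);u=d[:2]/q*np.arctan2(q,d[2])
    return u*[c['fx'],c['fy']]+[c['cx'],c['cy']]
def two(n1,p1,n2,p2,P1=None,P2=None):
    (a,d),(b,e)=ray(n1,p1,P1),ray(n2,p2,P2)
    s=np.linalg.lstsq(np.c_[d,-e],b-a,rcond=None)[0];x,y=a+d*s[0],b+e*s[1]
    return (x+y)/2,np.linalg.norm(x-y)
def down(a):  # tool z down, tool x along world heading a
    x=np.array([np.cos(a),np.sin(a),0]);z=np.array([0,0,-1.]);return R.from_matrix(np.c_[x,np.cross(z,x),z]).as_rotvec()
def snap(n,f):
    P=pose();im=r.get_image(n)[...,::-1].copy();cv2.imwrite(f'pics/{f}.png',im);return P,im
E
python3 - <<'E'
from h import *
P=pose()
print('seat w',onz('wrist',(308,265),.106,P),'s',onz('scene',(300,265),.106))
print('deck corners w',onz('wrist',(178,154),.07),onz('wrist',(440,148),.07))
print('deck scene',[onz('scene',p,.07) for p in((188,296),(352,288),(229,352))])
print('knob top/hinge scene',onz('scene',(240,275),.125),onz('scene',(246,313),.09),'knob side',onz('side',(368,186),.127))
print('pointer scene',onz('scene',(239,271),.074),'wrist',onz('wrist',(240,381),.074))
print('hd post',onz('wrist',(405,247),.19),onz('scene',(318,281),.19),'knob',onz('wrist',(541,184),.208),onz('scene',(354,269),.208), two('scene',(354,269),'wrist',(541,184)))
print('cup mouth',two('scene',(425,196),'side',(271,339)))
print('stand corners',[onz('scene',p,0.0) for p in((399,229),(441,242),(452,214),(412,200))])
print('stand side',[onz('side',p,0.0) for p in((236,387),(296,380),(290,347))])
for n,p in dict(syrA=(337,195),syrB=(157,325),pink=(393,163),teal=(378,257),can=(402,290),light=(458,175)).items(): print(n,onz('scene',p,0.02))
E
```

```text
seat w [ 0.5413 -0.0292  0.106 ] s [ 0.5434 -0.0312  0.106 ]
deck corners w [0.4298 0.0561 0.07  ] [0.651  0.0604 0.07  ]
deck scene [array([ 0.4584, -0.3086,  0.07  ]), array([0.6506, 0.0575, 0.07  ]), array([ 0.6433, -0.2854,  0.07  ])]
knob top/hinge scene [ 0.5011 -0.1765  0.125 ] [ 0.5832 -0.2064  0.09  ] knob side [ 0.5042 -0.1763  0.127 ]
pointer scene [ 0.463  -0.1666  0.074 ] wrist [ 0.4704 -0.1659  0.074 ]
hd post [0.5948 0.0102 0.19  ] [ 0.6414 -0.0369  0.19  ] knob [0.6621 0.0483 0.208 ] [0.6651 0.0455 0.208 ] (array([0.664 , 0.0473, 0.2048]), np.float64(0.0014948800296846494))
cup mouth (array([0.5397, 0.3541, 0.1211]), np.float64(0.0023543447001368235))
stand corners [array([0.536 , 0.2918, 0.    ]), array([ 0.6307,  0.3674, -0.    ]), array([ 0.5721,  0.4505, -0.    ]), array([0.4739, 0.3808, 0.    ])]
stand side [array([0.5975, 0.4306, 0.    ]), array([0.4805, 0.3645, 0.    ]), array([0.5286, 0.2926, 0.    ])]
syrA [0.3587 0.1956 0.02  ]
syrB [ 0.4659 -0.4087  0.02  ]
pink [0.3456 0.3997 0.02  ]
teal [0.589  0.1831 0.02  ]
can [0.7032 0.1819 0.02  ]
light [0.4803 0.5378 0.02  ]
```

Run:
```python
from h import *
r.reach([0.515,-0.25,0.25],down(np.pi/2))
P,im=snap('wrist','w1'); print(P[0],r.read_time())
hsv=cv2.cvtColor(im,cv2.COLOR_BGR2HSV)
m=cv2.inRange(hsv,(8,90,60),(30,255,255))
n,l,s,c=cv2.connectedComponentsWithStats(m)
for i in range(1,n):
    if s[i,4]>25: print('brass',s[i],c[i],onz('wrist',c[i],.078,P))
```

```text
[ 0.516  -0.2474  0.2497] 1.1917
brass [251 114  26  15 190] [260.8316 121.6316] [ 0.4674 -0.1666  0.078 ]
```

View pics/w1.png

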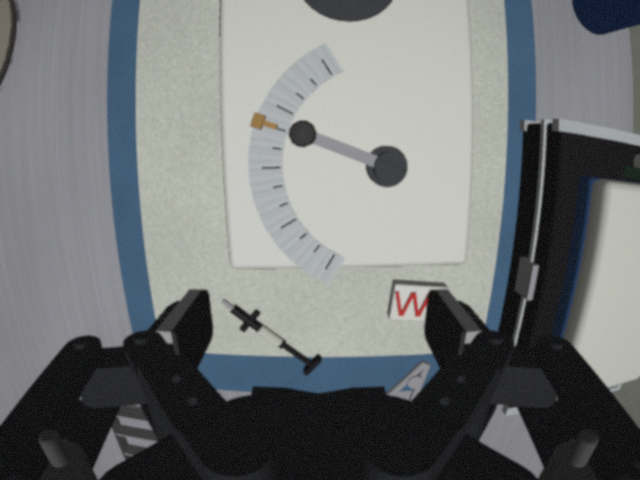

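The wrist view shows the brass pointer at (261,121), the lever knob at (302,133), the hinge hub at (387,166) and the scale arc around the hub. The lever is now a few degrees off the pointer.

Run:
```python
from h import *
from scipy.optimize import least_squares
im=cv2.imread('pics/w1.png');P=(np.array([.516,-.2474,.2497]),R.from_rotvec(down(np.pi/2)).as_matrix())
P=pose()
roi=im[40:290,235:350].astype(int)
print(im[170,265],im[150,340],im[100,275])
b=(roi[...,0]-roi[...,2])
m=((b>5)&(roi.sum(2)>330)).astype(np.uint8)
m=cv2.morphologyEx(m,cv2.MORPH_CLOSE,np.ones((5,5)))
n,l,s,c=cv2.connectedComponentsWithStats(m);k=1+s[1:,4].argmax();print(s[k])
cs=max(cv2.findContours((l==k).astype(np.uint8),0,cv2.CHAIN_APPROX_NONE)[0],key=len)[:,0]+[235,40]
W=np.array([onz('wrist',p,.0705,P)[:2] for p in cs])
c0=np.array([.58,-.205]);d=np.linalg.norm(W-c0,axis=1)
print(np.percentile(d,[2,20,50,80,98]))
md=np.median(d); 
def f(x):
    d=np.linalg.norm(W-x[:2],axis=1);return np.minimum(abs(d-x[2]),abs(d-x[3]))
q=least_squares(f,[*c0,np.percentile(d,15),np.percentile(d,85)],loss='soft_l1',f_scale=.002)
print('hinge,r',q.x,np.abs(q.fun).mean())
h=q.x[:2]
ang=lambda p:np.degrees(np.arctan2(p[1]-h[1],p[0]-h[0]))%360
A=[ang(w) for w in W];print('scale ends',min(A),max(A))
for nme,p,z in(('t0',(331,262),.0705),('t1',(326,65),.0705),('ptr',(260.8,121.6),.077),('tip',(284,129),.076),('knob',(302,133),.127),('hub',(387,166),.09),('hub',(387,166),.1)):
    w=onz('wrist',p,z,P);print(nme,w,ang(w),np.linalg.norm(w[:2]-h))
```

```text
[168 166 163] [146 142 142] [177 175 170]
[  14    6   94  237 7778]
[0.0937 0.0968 0.1136 0.1231 0.1244]
hinge,r [ 0.5749 -0.2035  0.0928  0.1182] 0.0016498052144889779
scale ends 115.90745605311642 246.93901659352707
t0 [ 0.5281 -0.2919  0.0705] 242.07826479740163 0.10001732207995671
t1 [ 0.5222 -0.1162  0.0705] 121.14527027357605 0.10196368314947667
ptr [ 0.4674 -0.166   0.077 ] 160.7807820693884 0.11391509577631968
tip [ 0.487  -0.1727  0.076 ] 160.69222952987928 0.09319059951115145
knob [ 0.5044 -0.1771  0.127 ] 159.51041143395625 0.07528131794077392
hub [ 0.5724 -0.2024  0.09  ] 157.25033922915978 0.0027348562728215847
hub [ 0.5705 -0.2018  0.1   ] 158.4272082604942 0.0047167216247112785
```

```bash
cat >> h.py <<'E'
H=np.array([.5749,-.2035]);Z0=241.5;PTR=160.75
def kp(a,z=.093,rad=.075,h=None):
    a=np.radians(a);h=H if h is None else h;return [h[0]+rad*np.cos(a),h[1]+rad*np.sin(a),z]
hd=lambda a:down(np.radians(a)-np.pi)
E
python3 - <<'E'
from h import *
r.grip(.06)
r.reach(kp(159.5,.16),hd(159.5));print(r.read_joints(),r.read_time())
r.servo_line(kp(159.5),.1);print(r.read_contact_force())
r.grip(0);print('op',r.read_opening(),r.read_contact_force(),r.read_time())
for a in np.linspace(159.5,240,9)[1:]:
    r.servo_line(kp(a),.12,rot=hd(a))
    print(a,r.read_contact_force(),r.read_time())
for a in (241.5,242.5,243.5):
    r.servo_line(kp(a),.05,rot=hd(a));f=np.array(r.read_contact_force());print(a,f,r.read_position())
    if np.linalg.norm(f[:2])>8: break
E
```

```text
[-0.0224  0.3457  0.4262  1.6774 -0.154   1.1512 -1.4839] 3.2667
[-0.5592 -0.0259  0.054 ]
op 0.018675223370058135 [-1.0205  0.5055  4.1244] 4.5333
169.5625 [-2.0662  0.0546  6.3451] 4.8583
179.625 [-0.8725 -0.1021  5.563 ] 5.1833
189.6875 [-1.3689 -1.0004  6.9658] 5.5083
199.75 [-2.5784 -0.1436  6.3797] 5.8333
209.8125 [-1.4638 -0.7841  7.0274] 6.1583
219.875 [-2.0403 -0.2417  7.3191] 6.4833
229.9375 [-1.714   0.2743  7.134 ] 6.8083
240.0 [-2.2417 -1.0321  6.7229] 7.1333
241.5 [-2.2581  0.1311  8.0138] [ 0.5389 -0.2691  0.0937]
242.5 [-5.6622  0.9857  9.4786] [ 0.5389 -0.2691  0.0937]
243.5 [-7.4367  3.1952 11.4787] [ 0.539  -0.2691  0.0936]
```

Run:
```python
from h import *
r.grip(.06)
p=r.read_position();print(r.read_opening())
r.servo_line([p[0],p[1],.2],.2)
r.reach([.515,-.25,.27],down(np.pi/2)); P,im=snap('wrist','w2')   # lever check
g=cv2.cvtColor(im,cv2.COLOR_BGR2GRAY)
m=((g<75)).astype(np.uint8);n,l,s,c=cv2.connectedComponentsWithStats(m)
for i in range(1,n):
    if 150<s[i,4]<3000 and s[i,1]<280: print(s[i],c[i],onz('wrist',c[i],.127,P))
print('expected knob px',proj('wrist',kp(241.3,.127),P))
r.grip(.085)
r.reach([.51,.335,.3],down(np.radians(38.5)));P,im=snap('wrist','w3');print(P[0],r.read_time())
```

```text
0.05982246942771886
[  0   0  27 102 574] [16.8293 49.6516] [ 0.2187 -0.0714  0.127 ]
[ 305    0   86   24 1451] [347.9959   9.1999] [ 0.537  -0.0805  0.127 ]
[ 565    0   75   34 2056] [602.3176  13.8152] [ 0.7868 -0.0397  0.127 ]
[367 144  36  36 927] [384.8652 160.3883] [ 0.5653 -0.2003  0.127 ]
[336 225  24  32 575] [347.0348 241.3478] [ 0.537  -0.2649  0.127 ]
expected knob px [349.2806 246.6201]
[0.5109 0.3336 0.2999] 12.1
```

View pics/w3.png

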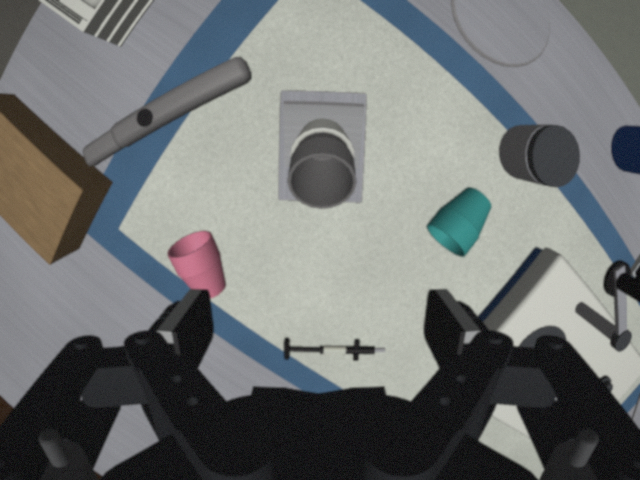

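Stand and cup sit in the upper middle: mouth ellipse about (322,180), base corners (281,92), (366,92), (363,202), (279,200). Nothing is in the way of the approach.

```bash
cat >> h.py <<'E'
def multi(rs):
    A=np.zeros((3,3));b=np.zeros(3)
    for o,d in rs:
        d=d/np.linalg.norm(d);M=np.eye(3)-np.outer(d,d);A+=M;b+=M@o
    x=np.linalg.solve(A,b);return x,[np.linalg.norm(np.cross(x-o,d/np.linalg.norm(d))) for o,d in rs]
def cuprot(yaw,tilt):  # tool along the cup axis, mouth leaning to heading yaw+180
    c,s=np.cos(yaw),np.sin(yaw);z=np.array([np.sin(tilt)*c,np.sin(tilt)*s,-np.cos(tilt)]);y=np.array([s,-c,0.])
    return np.c_[np.cross(y,z),y,z]
E
python3 - <<'E'
from h import *
P=pose()
E=[onz('wrist',p,.006,P) for p in((281,92),(366,92),(363,202),(279,200))]
print(E); 
for a,b in((3,0),(2,1)): d=E[b]-E[a];print(np.degrees(np.arctan2(d[1],d[0])),np.linalg.norm(d))
d=E[0]-E[1];print(np.degrees(np.arctan2(d[1],d[0]))-90,np.linalg.norm(d)); print('c',sum(E)/4)
im=cv2.imread('pics/w3.png')
x,res=multi([ray('wrist',(322.5,180),P),ray('scene',(425,197)),ray('side',(271,339))]);print(x,res)
a=two('wrist',(322.5,180),'scene',(425,197),P);b=two('wrist',(322.5,180),'side',(271,339),P);print(a,b)
# compare mouth circle
yaw=np.radians(39.3);M=cuprot(yaw,np.pi/6);
for n in('wrist','scene','side'):
    q=np.array([proj(n,x+.03*(M[:,0]*np.cos(t)+M[:,1]*np.sin(t)),P) for t in np.linspace(0,6.28,40)]);print(n,q.min(0),q.max(0))
for n,f,(x0,y0,w,h) in(('scene','scene0',(400,175,50,60)),('side','side0',(240,315,60,60))):
    i=cv2.imread(f'pics/{f}.png')[y0:y0+h,x0:x0+w];cv2.imwrite(f'pics/c_{n}.png',cv2.resize(i,(400,400*h//w),interpolation=2))
A=cv2.imread('pics/c_scene.png');B=cv2.imread('pics/c_side.png');cv2.imwrite('pics/c.png',np.hstack([A[:400],B[:400]]))
print(r.solve_ik(x-M[:,2]*.08,R.from_matrix(M).as_rotvec()))
E
```

```text
[array([0.5793, 0.4422, 0.006 ]), array([0.6409, 0.3651, 0.006 ]), array([0.537 , 0.2852, 0.006 ]), array([0.4765, 0.3654, 0.006 ])]
36.727733198210146 0.1282890680614546
37.5410983658385 0.13103743699009981
38.59908882617182 0.09860678064316526
c [0.5584 0.3645 0.006 ]
[0.5394 0.3516 0.1193] [np.float64(0.004287788560366137), np.float64(0.00375766934107951), np.float64(0.0007548962464418754)]
(array([0.5398, 0.3509, 0.1212]), np.float64(0.007927254405134122)) (array([0.538 , 0.3501, 0.1183]), np.float64(0.004838687350591441))
wrist [287.5465 145.7131] [356.2454 201.5108]
scene [412.969 187.905] [434.4833 205.3616]
side [258.2466 327.1811] [283.8537 350.5654]
[-0.2732  0.1508 -0.318   1.9626 -0.0168  0.5149 -1.4477]
```

View pics/c.png

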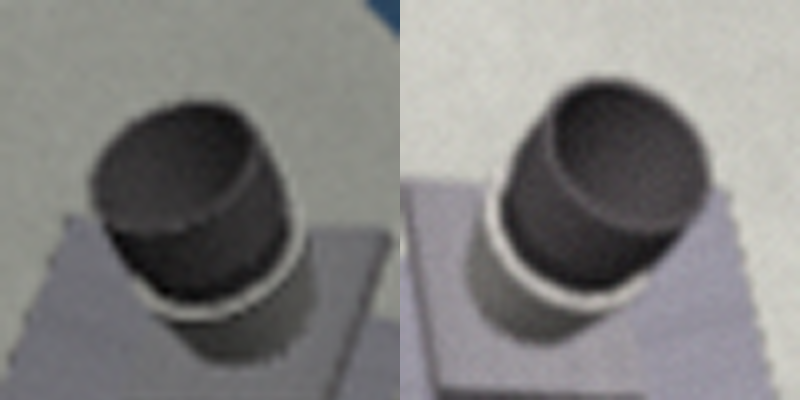

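The crops put the mouth centre at scene (421.6,196) and side (274.5,338.2). I'm redoing the intersection with these, then taking a look along the axis from the pre-grasp pose.

Run:
```python
from h import *
P=pose()
x,res=multi([ray('wrist',(322.5,180),P),ray('scene',(421.6,196)),ray('side',(274.5,338.2))]);print(x,res)
yaw=np.radians(37.6);M=cuprot(yaw,np.pi/6)
for n in('wrist','scene','side'):
    q=np.array([proj(n,x+.03*(M[:,0]*np.cos(t)+M[:,1]*np.sin(t)),P) for t in np.linspace(0,6.28,40)]);print(n,q.min(0),q.max(0))
T=x-M[:,2]*.07
r.reach(T,R.from_matrix(M).as_rotvec());P,im=snap('wrist','w4');print(P[0]-T,r.read_time())
for n in range(1):
    q=np.array([proj('wrist',x+.03*(M[:,0]*np.cos(t)+M[:,1]*np.sin(t)),P) for t in np.linspace(0,6.28,60)])
    cv2.polylines(im,[q.astype(int).reshape(-1,1,2)],True,(0,0,255),1)
cv2.imwrite('pics/w4o.png',im)
```

```text
[0.5349 0.3481 0.1185] [np.float64(0.0014212320877946094), np.float64(0.00035735334210953306), np.float64(0.0014579810615045399)]
wrist [287.7669 152.5532] [356.1075 207.4138]
scene [410.8757 187.5916] [432.3605 204.7926]
side [260.9449 326.6494] [286.4474 350.2348]
[0.0013 0.0005 0.0014] 13.1333
```

View pics/w4o.png

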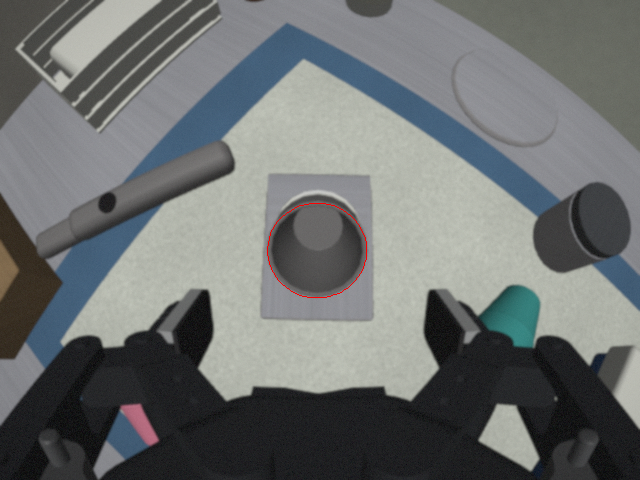

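The predicted mouth circle lies on the cup's mouth, at about (317,249), so the position holds. Grasping along the axis.

Run:
```python
from h import *
x=np.array([.5349,.3481,.1185]);M=cuprot(np.radians(37.6),np.pi/6);a=M[:,2]
r.servo_line(x+a*.030,.1);f0=np.array(r.read_contact_force());print(r.read_position()-(x+a*.03),f0,r.read_time())
o=r.grip(.0);print('op',r.read_opening(),r.read_contact_force(),r.read_time())
r.servo_line(x-a*.045,.08);print('op',r.read_opening(),r.read_contact_force())
r.reach([.52,.30,.29],down(np.radians(20)))
r.reach([.5425,-.030,.25],down(0));print('op',r.read_opening(),r.read_contact_force(),r.read_time(),r.read_joints())
snap('scene','s5');snap('side','d5');snap('wrist','w5')
a,b,c=[cv2.imread(f'pics/{n}5.png') for n in'sdw']
cv2.imwrite('pics/c5.png',np.hstack([cv2.resize(a[180:380,200:400],(400,400)),cv2.resize(b[130:330,230:430],(400,400))]))
```

```text
[0.0003 0.0002 0.0007] [ 0.0875 -0.2294  0.476 ] 14.2833
op 0.05885912056193553 [-1.8536 -1.9     3.9577] 14.6417
op 0.05923942676359455 [ 0.7733  0.4967 -0.8229]
op 0.05890644119488118 [ 1.0182  1.0864 -0.8672] 17.975 [ 0.0422  0.289  -0.0289  1.4946  0.0064  1.3575 -1.5536]
```

View pics/c5.png

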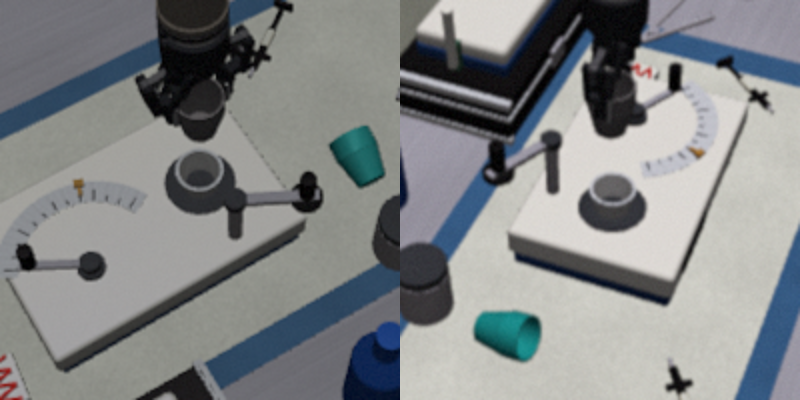

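The cup is upright in the gripper. Crop measurements: seat rim at scene (300.5,264) and side (335.5,222.5); hold-down hub at scene (317.5,279.5) and side (305.5,199.5). Intersecting those, then lowering under force watch.

Run:
```python
from h import *
P0=(np.array([.5494,0,.2305]),R.from_rotvec([-2.2205,-2.2206,.0021]).as_matrix())
s,e=multi([ray('scene',(300.5,264)),ray('side',(335.5,222.5)),ray('wrist',(308,263.5),P0)]);print('seat rim',s,e)
h,e2=two('scene',(317.5,279.5),'side',(305.5,199.5));k=two('scene',(354,269),'wrist',(541,184),None,P0)[0]
print('hub',h,e2,np.linalg.norm(h[:2]-s[:2]),'knob',k,np.linalg.norm(k[:2]-h[:2]),np.degrees(np.arctan2(*(k-h)[1::-1])),np.degrees(np.arctan2(*(s-h)[1::-1])))
x,y=s[:2]
if abs(s[2]-.106)<.008 and np.hypot(x-.5425,y+.030)<.008:
    r.servo_line([x,y,.155],.12);f0=np.array(r.read_contact_force());print(f0)
    for z in np.arange(.150,.107,-.004):
        r.servo_line([x,y,z],.04);f=np.array(r.read_contact_force())-f0;print(round(z,3),r.read_position(),f)
        if f[2]>6 or np.linalg.norm(f[:2])>8:break
print(r.read_opening(),r.read_time())
```

```text
seat rim [ 0.542  -0.0288  0.1083] [np.float64(0.0007939885908800745), np.float64(0.0014709006242123387), np.float64(0.0016744422909544098)]
hub [ 0.6251 -0.0289  0.1621] 0.0004923256036963768 0.08312884095251187 knob [0.6641 0.0474 0.205 ] 0.08562438459361432 62.923311205527625 179.90863239619284
[-0.6405  0.1122 -1.2413]
0.15 [ 0.542  -0.0287  0.1501] [ 0.3185 -0.4712  0.7531]
0.146 [ 0.5417 -0.0288  0.1457] [0.1036 0.1751 0.4464]
0.142 [ 0.5417 -0.0287  0.1416] [ 0.5994 -0.2181  1.1556]
0.138 [ 0.5417 -0.0288  0.1376] [-0.214  -0.1027  1.4428]
0.134 [ 0.5417 -0.0288  0.1336] [ 0.3907 -0.2458  0.3109]
0.13 [ 0.5417 -0.0287  0.1296] [ 0.9889 -0.2346  0.391 ]
0.126 [ 0.5413 -0.0288  0.1254] [-0.7611  0.4315  0.8648]
0.122 [ 0.5407 -0.0288  0.1213] [-2.9258 -0.6373  0.9178]
0.118 [ 0.5399 -0.0292  0.1176] [-6.4243 -0.886   4.4401]
0.114 [ 0.5395 -0.0294  0.1151] [-9.7858 -1.0189 12.1681]
0.05942734097954873 21.5917
```

Run:
```python
from h import *
x,y=.5385,-.0295
r.servo_line([x,y,.118],.03)
for z in (.117,.1155,.114,.1125,.111,.1095,.108):
    r.servo_line([x,y,z],.03);f=np.array(r.read_contact_force());print(z,r.read_position(),f)
    if f[2]>10:break
    if abs(f[0])>3:x+=.0005*np.sign(f[0])
    if abs(f[1])>3:y+=.0005*np.sign(f[1])
print(r.read_opening(),r.read_time())
```

```text
0.117 [ 0.539  -0.0293  0.1169] [ 0.0609 -0.9873 -0.5908]
0.1155 [ 0.539  -0.0294  0.1156] [0.3102 0.8099 0.5119]
0.114 [ 0.5391 -0.0294  0.1154] [-0.7508 -0.3531  5.6919]
0.1125 [ 0.5392 -0.0294  0.1152] [-4.0002 -0.7028 13.0999]
0.058858250047914694 22.9167
```

Run:
```python
from h import *
r.servo_line([.539,-.0294,.1153],.03)
r.grip(.085);print(r.read_opening(),r.read_contact_force())
r.servo_line([.539,-.0294,.27],.15)
r.reach([.539,-.10,.30],down(np.pi/2));P,im=snap('wrist','w6');print(r.read_time())
for z,col in((.148,(0,0,255)),):
    q=np.array([proj('wrist',np.array([.539+.03*np.cos(t),-.0294+.03*np.sin(t),z]),P) for t in np.linspace(0,6.28,60)])
    cv2.polylines(im,[q.astype(int).reshape(-1,1,2)],True,col,1)
cv2.imwrite('pics/w6o.png',im)
```

```text
0.08486097224736873 [ 0.4194  0.2886 -0.1615]
26.25
```

View pics/w6o.png

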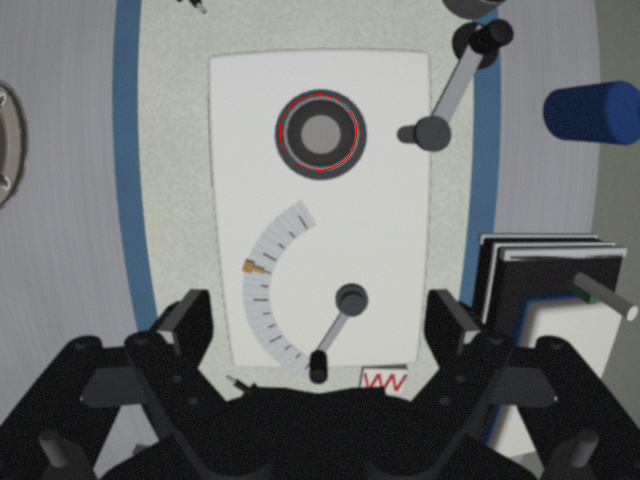

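The cup is upright in the seat, with its rim on the predicted circle at (320,133) for full nesting. The lever is at the stop, and the hold-down knob is at about (497,35). Closing the hold-down.

Run:
```python
from h import *
P=pose();k=onz('wrist',(500,33),.208,P);print('knob',k)
hh=np.array([.6245,-.028]);rad=.085
a0=62.9
o=lambda a:down(np.radians(a))
p=lambda a,z=.176:kp(a,z,rad,hh);print(p(a0))
r.grip(.06)
r.reach(p(a0,.25),o(a0));r.servo_line(p(a0),.12);print(r.read_contact_force())
r.grip(0);print('op',r.read_opening(),r.read_contact_force(),r.read_position(),r.read_time())
for a in np.linspace(a0,179,12)[1:]:
    r.servo_line(p(a),.12,rot=o(a));f=np.array(r.read_contact_force());print(round(a,1),f)
    if np.linalg.norm(f)>25:break
else:
    for a in np.arange(180,187,1.):
        r.servo_line(p(a),.05,rot=o(a));f=np.array(r.read_contact_force());print(a,f,r.read_position())
        if np.linalg.norm(f[:2])>9:break
print(r.read_opening(),r.read_time())
```

```text
knob [0.6623 0.0458 0.208 ]
[np.float64(0.6632213171148489), np.float64(0.047668088391945765), 0.176]
[ 0.3431 -0.1905  0.6342]
op 0.01830931978731993 [-0.0944 -0.0012  3.1862] [0.6637 0.0478 0.177 ] 28.6583
73.5 [ 0.232  -0.9052  4.3214]
84.0 [-0.8319 -1.0571  6.605 ]
94.6 [-0.2747  0.7086  6.0105]
105.1 [-0.4667 -0.714   5.8354]
115.7 [-0.5079 -0.3989  5.7608]
126.2 [0.144  0.1647 6.0422]
136.8 [ 0.0611 -1.3336  6.4942]
147.3 [ 0.5572 -0.0089  7.0638]
157.9 [0.0855 0.5682 6.2282]
168.4 [ 1.0142 -0.7211  5.9259]
179.0 [ 1.0675 -0.2393  5.485 ]
180.0 [ 1.358  -0.227   6.2427] [ 0.5416 -0.0279  0.1769]
181.0 [ 0.2889 -0.5097  6.3912] [ 0.5416 -0.0293  0.1769]
182.0 [1.8848 1.6727 5.3888] [ 0.5416 -0.0294  0.1769]
183.0 [0.2915 4.9726 5.2643] [ 0.5416 -0.0294  0.1769]
184.0 [1.9201 5.4976 3.5655] [ 0.5422 -0.0293  0.1769]
185.0 [2.9128 8.2367 3.7635] [ 0.5422 -0.0293  0.1769]
186.0 [ 0.5422 10.5369  4.0248] [ 0.5422 -0.0293  0.1769]
0.01863110753351866 34.075
```

Run:
```python
from h import *
r.grip(.06);p=r.read_position();r.servo_line([p[0],p[1],.26],.2)
r.reach([.515,-.25,.25],down(np.pi/2));P,im=snap('wrist','w7')
ang=lambda w:np.degrees(np.arctan2(w[1]-H[1],w[0]-H[0]))%360
m=cv2.inRange(cv2.cvtColor(im,cv2.COLOR_BGR2HSV),(8,90,60),(30,255,255))
n,l,s,c=cv2.connectedComponentsWithStats(m);i=1+s[1:,4].argmax();w=onz('wrist',c[i],.077,P);print('ptr',w,ang(w))
a0=241.3
r.reach(kp(a0,.16),hd(a0));r.servo_line(kp(a0),.12);print(r.read_contact_force())
r.grip(0);print(r.read_opening(),r.read_contact_force(),r.read_position(),r.read_time())
for a in np.linspace(a0,PTR,9)[1:]:
    r.servo_line(kp(a),.12,rot=hd(a))
r.dwell(.2);p=r.read_position();print(p,ang(p),r.read_contact_force())
r.servo_line(kp(PTR+(PTR-ang(p))),.03,rot=hd(PTR));p=r.read_position();print(ang(p))
r.grip(.06);p=r.read_position();r.servo_line([p[0],p[1],.2],.2)
r.reach([.515,-.25,.25],down(np.pi/2));P,im=snap('wrist','w8');print(r.read_time())
for z,rr in((.077,.09),):
    for q,col in((PTR,(0,0,255)),):
        A=[proj('wrist',kp(q,.074,x),P).astype(int) for x in(0,.125)];cv2.line(im,A[0],A[1],col,1)
cv2.imwrite('pics/w8o.png',cv2.resize(im[40:290,210:470],(780,750))[:600])
```

```text
ptr [ 0.4673 -0.1666  0.077 ] 161.08113748535254
[-0.5128  0.1903 -0.2308]
0.018339194699865842 [-2.4109  1.2547  5.9662] [ 0.5388 -0.2692  0.094 ] 37.95
[ 0.5043 -0.1788  0.0939] 160.73176164409566 [-3.0383  1.2486  8.2646]
160.7257915368225
43.9083
```

View pics/w8o.png

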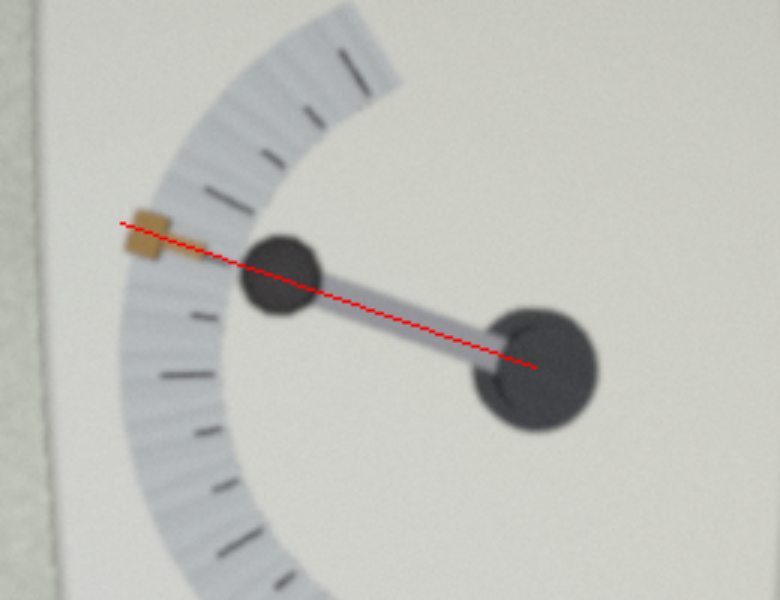

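The lever looks nearly in line, but the bar appears 1–2° off the pointer. Measuring the bar and pointer axes properly before deciding.

```bash
cat > bar.py <<'E'
from h import *
def measure(im,P):
    g=cv2.cvtColor(im,cv2.COLOR_BGR2GRAY).astype(int);out={}
    # knob top: dark blob nearest H at r=.075; bar: mid-grey pixels at r .022-.055
    b=cv2.inRange(cv2.cvtColor(im,cv2.COLOR_BGR2HSV),(8,90,60),(30,255,255))
    n,l,s,c=cv2.connectedComponentsWithStats(b);i=1+s[1:,4].argmax()
    Y,X=np.where(l==i);W=np.array([onz('wrist',p,.077,P)[:2] for p in np.c_[X,Y]])
    ctr=(W.min(0)+W.max(0))/2;out['ptr']=W.mean(0)
    ys,xs=np.mgrid[60:290,230:420];Q=np.c_[xs.ravel(),ys.ravel()]
    W=np.array([onz('wrist',p,.085,P)[:2] for p in Q]);d=W-H;rr=np.hypot(*d.T);G=g[Q[:,1],Q[:,0]]
    deck=np.median(G[(rr>.03)&(rr<.055)]);k=(rr>.024)&(rr<.050)&(G<deck-18)
    B=W[k];m=B.mean(0);v=np.linalg.svd(B-m)[2][0];v*=np.sign(v@(m-H));out['barpts']=k.sum();out['bar_mean']=m
    out['bar_dir']=np.degrees(np.arctan2(v[1],v[0]))%360
    out['bar_off_mm']=1e3*(v[0]*(m-H)[1]-v[1]*(m-H)[0])
    out['ptr_off_mm']=None
    w=out['ptr']-m;out['barmean_to_ptr']=np.degrees(np.arctan2(w[1],w[0]))%360
    w=out['ptr']-H;out['ptr_ang']=np.degrees(np.arctan2(w[1],w[0]))%360
    w=m-H;out['bar_ang']=np.degrees(np.arctan2(w[1],w[0]))%360
    return out
E
python3 - <<'E'
from bar import *
P=pose();print(P[0])
for f in('w1','w7','w8'):
    im=cv2.imread(f'pics/{f}.png');print(f,measure(im,P))
    # dark hub / knob blobs
    g=cv2.cvtColor(im,cv2.COLOR_BGR2GRAY);n,l,s,c=cv2.connectedComponentsWithStats((g<75).astype(np.uint8))
    for i in range(1,n):
        if 300<s[i,4]<3000 and 100<c[i][1]<290 and 240<c[i][0]<420: print(s[i],c[i],onz('wrist',c[i],.127,P),onz('wrist',c[i],.092,P))
E
```

```text
[ 0.5149 -0.2496  0.2495]Traceback (most recent call last):
  File "<stdin>", line 4, in <module>
  File "bar.py", line 10, in measure
    W=np.array([onz('wrist',p,.085,P)[:2] for p in Q]);d=W-H;rr=np.hypot(*d.T);G=g[Q[:,1],Q[:,0]]
                ~~~^^^^^^^^^^^^^^^^^^
  File "h.py", line 15, in onz
    o,d=ray(n,px,P);return o+d*(z-o[2])/d[2]
        ~~~^^^^^^^^
  File "h.py", line 8, in ray
    c=r.calibration(n);u=(np.array(px,float)-[c['cx'],c['cy']])/[c['fx'],c['fy']]
ValueError: time passes only in moves, steps and waits
```

```bash
sed -i "s/r\.calibration(n)/CAL[n]/g; s/^np.set_print.*/&\nCAL={n:r.calibration(n) for n in('scene','side','wrist')}/" h.py
python3 - <<'E'
from bar import *
P=pose();print(P[0])
for f in('w7','w8'):
    im=cv2.imread(f'pics/{f}.png');print(f,measure(im,P))
    g=cv2.cvtColor(im,cv2.COLOR_BGR2GRAY);n,l,s,c=cv2.connectedComponentsWithStats((g<75).astype(np.uint8))
    for i in range(1,n):
        if 300<s[i,4]<3000 and 100<c[i][1]<290 and 240<c[i][0]<420: print(s[i],c[i],onz('wrist',c[i],.127,P),onz('wrist',c[i],.092,P))
E
```

```text
[ 0.5149 -0.2496  0.2495]
w7 {'ptr': array([ 0.4675, -0.1678]), 'barpts': np.int64(433), 'bar_mean': array([ 0.5572, -0.2358]), 'bar_dir': np.float64(241.08853253631634), 'bar_off_mm': np.float64(0.13122011964766983), 'ptr_off_mm': None, 'barmean_to_ptr': np.float64(142.85522175582133), 'ptr_ang': np.float64(161.60908837509737), 'bar_ang': np.float64(241.2929477510635)}
[ 369  146   39   38 1079] [388.2586 163.5097] [ 0.565  -0.2014  0.127 ] [ 0.5716 -0.2036  0.092 ]
[336 232  26  35 683] [347.9341 249.7496] [ 0.5369 -0.266   0.127 ] [ 0.5398 -0.2767  0.092 ]
w8 {'ptr': array([ 0.4674, -0.1665]), 'barpts': np.int64(409), 'bar_mean': array([ 0.5399, -0.1917]), 'bar_dir': np.float64(160.54636101771902), 'bar_off_mm': np.float64(0.5505963845156038), 'ptr_off_mm': None, 'barmean_to_ptr': np.float64(160.84921723494722), 'ptr_ang': np.float64(161.02837583458137), 'bar_ang': np.float64(161.40078221032522)}
[291 120  26  24 490] [303.2367 131.5143] [ 0.5041 -0.1791  0.127 ] [ 0.5027 -0.1784  0.092 ]
[ 369  144   39   38 1038] [389.394  163.2091] [ 0.5659 -0.2011  0.127 ] [ 0.5725 -0.2033  0.092 ]
```

The bar reads 160.5–161.4° and the pointer 160.8–161.1°, so they agree within about 0.5°. One final look at the whole scene before handing in.

Run:
```python
from h import *
r.reach([.45,-.25,.33],down(np.pi/2))
P,a=snap('scene','s9');_,b=snap('side','d9');print(r.read_time(),r.read_contact_force())
cv2.imwrite('pics/f9.png',np.hstack([cv2.resize(a[120:420,130:500],(400,324)),cv2.resize(b[120:420,200:570],(400,324))]))
```

```text
44.5 [-0.2193 -0.0681 -0.2873]
```

View pics/f9.png

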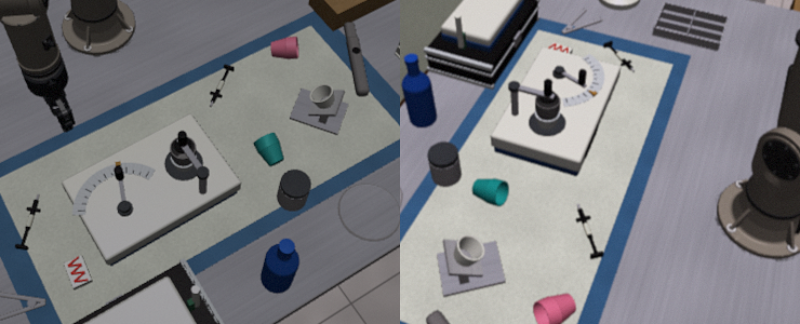

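The hold-down is closed over the seated cup, the lever is on the pointer, the stand is empty, and the other things look unmoved. Handing in.

```bash
python3 -c "
from plant import r
print(r.job_done())"
```

```text
the job is handed in; nothing more can be done
None
```

The job is done in the order you asked and handed in at about 44.5 s on the robot's clock.

- **Lever to stop:** I swung it back until it met the end stop, at about 8 N, and let go.
- **Cup:** I took it out of the stand along its own axis and set it upright in the seat. The first lowering pushed sideways with about 10 N, because my seat position was about 3 mm off. I shifted and lowered again, and it bottomed out squarely.
- **Nesting check:** A wrist picture showed the cup's rim on the circle expected for full nesting. It stopped about 3 mm lower in the robot's readings than I had predicted, which I put down to uncertainty in the grip height.
- **Hold-down arm:** I closed it against its end stop with about 10 N. The knob ended within about 3 mm of where I measured the seat axis.
- **Lever to pointer:** The lever bar measures 160.5–161.4° and the pointer 160.8–161.1°, so they are in line within about 0.5°. By eye, one picture suggested 1–2° between them, but the measurement did not bear that out. The pointer's measured position stayed the same to about 1 mm throughout.

At the end the gripper was open and clear, with near-zero contact force. The bystanders and look-alike cups looked unmoved in the final scene and side pictures, though I checked them only by eye.

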